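# Put the numbering heads and spacer disc back in their kit tray

### The job

The cleaned numbering heads go back in the kit tray: stand each one upright, fully down on the floor of its own labelled slot (the card shows as many bars as the head has wheels, and the slot fits its length), lowering it in rather than dropping it; the short one is already home, but the middle-sized one has been misfiled in the long head's slot and the long one stands out on the cart. Also slide the steel spacer disc along the deck, without lifting it off, until it drops flat into its round pocket. Leave the ink tin, spray can, ruler and brush where they are.

Things in the scene. Friction and masses are not known exactly. Their poses are not given: they have to be found in the camera images.
- tray: Fixed aluminium kit tray, 190 (x) x 200 (y) x 10 mm, flat on the cart. Origin: centre of its underside; its top (deck) is 10 mm above the origin. The slot frames stand on its far half (local x about +45 mm); the near half (local x -95 to -20 mm) is clear deck with the disc and its round pocket.
- pocket (a point): Centre of the mouth of the round pocket in the deck, level with the deck: 40 mm diameter, 5 mm deep, flat floor. Lies at x -50, y +60 mm in the tray's frame.
- slot_short_floor (a point): The slot of the short numbering head: fixed black four-sided frame on the deck; this point is the centre of its floor (deck level). Inside 46 mm (local x) by 32 mm (local y), walls 3 mm thick and 12 mm high, open on top; x axis along the slot's length, same yaw as the tray. A white card on the deck at its -x end carries 4 dark bars, the number of wheels of its head. The three slots stand side by side along the tray's y, 58 mm apart, in an order that varies.
- head_short_c (a point): Centre (half-way up) of the short numbering head: upright loose metal block with red end cheeks and 4 aluminium wheels showing in its top, 40 mm long (x axis) by 26 mm wide (y axis) by 48 mm high (z), 0.14 to 0.37 kg; starts in its own slot.
- slot_medium_floor (a point): The slot of the medium numbering head: fixed black four-sided frame on the deck; this point is the centre of its floor (deck level). Inside 58 mm (local x) by 32 mm (local y), walls 3 mm thick and 12 mm high, open on top; x axis along the slot's length, same yaw as the tray. A white card on the deck at its -x end carries 6 dark bars, the number of wheels of its head. The three slots stand side by side along the tray's y, 58 mm apart, in an order that varies.
- head_medium_c (a point): Centre (half-way up) of the medium numbering head: upright loose metal block with red end cheeks and 6 aluminium wheels showing in its top, 52 mm long (x axis) by 26 mm wide (y axis) by 48 mm high (z), 0.14 to 0.37 kg; starts misfiled in the long slot, standing on its floor.
- slot_long_floor (a point): The slot of the long numbering head: fixed black four-sided frame on the deck; this point is the centre of its floor (deck level). Inside 70 mm (local x) by 32 mm (local y), walls 3 mm thick and 12 mm high, open on top; x axis along the slot's length, same yaw as the tray. A white card on the deck at its -x end carries 8 dark bars, the number of wheels of its head. The three slots stand side by side along the tray's y, 58 mm apart, in an order that varies.
- head_long_c (a point): Centre (half-way up) of the long numbering head: upright loose metal block with red end cheeks and 8 aluminium wheels showing in its top, 64 mm long (x axis) by 26 mm wide (y axis) by 48 mm high (z), 0.14 to 0.37 kg; starts standing upright on the cart at any yaw.
- disc_c (a point): Centre (half-way up) of a loose plain steel spacer disc, 50 g, 36 mm diameter, 8 mm thick, with slightly bevelled rims, lying flat on the tray's deck. Home in the pocket it stands 3 mm proud of the deck (centre 1 mm below deck level).
- ink_tin_c (a point): Bystander: centre of a loose ink tin, 90 mm diameter, 80 mm high, upright.
- spray_can_c (a point): Bystander: centre of a loose spray can, 52 mm diameter, 190 mm high, upright.
- ruler_c (a point): Bystander: centre of a loose steel ruler, 30 (x) x 300 (y) x 2 mm, flat on the cart.
- brush_grip (a point): Bystander: grip of a loose cleaning brush about 180 mm long, lying on the cart along its x axis.
Things that resemble listed ones, but are neither listed nor needed, are in the scene too. Leave any orange or purple look-alike of the part that bears head_long_c alone.

How it is judged:
At the end, for the whole second after the job is handed in: Each head stands upright (within 0.08 rad) on the floor of its own slot, centre within 7.5 mm of the slot's centre, long axis along the slot (within 0.3 rad, either way round); the disc lies flat in the pocket (within 5 mm of its centre, centre no more than 1 mm above deck level); all at rest (horizontal distance between head_short_c and slot_short_floor below 0.0075 m and z of head_short_c in the frame of slot_short_floor between 0.0205 and 0.0275 m and angle between each of head_short_c, head_medium_c, head_long_c, disc_c's own z axis and vertical below 0.08 rad and angle between the x axis of head_short_c and the x axis of slot_short_floor, either way round below 0.3 rad and linear speed of each of head_short, head_medium, head_long, disc below 0.02 m/s and horizontal distance between head_medium_c and slot_medium_floor below 0.0075 m and z of head_medium_c in the frame of slot_medium_floor between 0.0205 and 0.0275 m and angle between the x axis of head_medium_c and the x axis of slot_medium_floor, either way round below 0.3 rad and horizontal distance between head_long_c and slot_long_floor below 0.0075 m and z of head_long_c in the frame of slot_long_floor between 0.0205 and 0.0275 m and angle between the x axis of head_long_c and the x axis of slot_long_floor, either way round below 0.3 rad and horizontal distance between disc_c and pocket below 0.005 m and z of disc_c in the frame of pocket between -0.004 and 0.001 m); the robot touches nothing.
It fails at once if a head is dropped (falls freely faster than 0.5 m/s, about 13 mm) ((linear speed of head_short above 0.5 m/s and contact force between the fingers and head_short below 0.05 N) or (linear speed of head_medium above 0.5 m/s and contact force between the fingers and head_medium below 0.05 N) or (linear speed of head_long above 0.5 m/s and contact force between the fingers and head_long below 0.05 N)).
It fails at once if the disc is lifted more than 10 mm off the deck (z of disc_c in the frame of tray above 0.024 m).
It fails at once if the ink tin, spray can, ruler or brush is moved more than 20 mm (distance of any of ink_tin_c, spray_can_c, ruler_c, brush_grip from where it was at the start of the episode above 0.02 m).
It also fails if it takes over 70 s, if anything falls off the work surface, if the arm or the gripper's body presses on something with over 40 N, if the wrist force passes 120 N, or if a joint passes its speed limit or range.

### The arm

A 6-joint arm with a two-finger parallel gripper is mounted at the origin on the work surface. World frame = base frame: x ahead of the robot, y to its left, z up, the work surface at z = 0. Lengths are in m, angles in rad, forces in N, time in s.
With the tool pointing down it reaches from about 0.3 to 0.75 m from the base axis. Payload 8.5 kg.
Tool frame: the origin (TCP) lies midway between the tips of the shut fingers; the grasp point (between the pads) lies 19 mm behind it; z points along the fingers, y is the line along which they close (so a half turn about z gives the same grasp; the last joint's range is limited). The gripper opens to 88 mm and grips with 3 to 60 N. Pads are 18 mm wide; open, the fingers measure 123 mm over their backs; the gripper's body (75 mm by 187 mm) begins 45 mm behind the grasp point.
Start: joints at [-0.215, 0.381, 1.297, -0, 1.464, -0.215], TCP at [0.55, 0, 0.239] pointing down, gripper open.
Joint ranges: [-3.11, 3.11], [-0.89, 2.33], [0.22, 2.48], [-1.42, 4.56], [0.17, 2.85], [-2.88, 2.88]. Speed limits (rad/s): [2.39, 2.39, 3.14, 3.14, 3.14, 3.14].

### API

Orientations are given as a 3x3 rotation matrix whose columns are the frame's x, y, z axes.
In Python, from bench import env gives the robot as it stands.
- The arm moves only by the tool arm_command, never from a script. Its argument "motion" is a list of rows, each an object with "gripper": the closure, from 0 (fully open) to 1 (shut); "translation": the shift along the world's x, y, z in cm, a list of three; "angular": the turn, a rotation vector about the world's x, y, z in rad, a list of three. A call has 1 to 20 rows; each row shifts and turns the commanded pose from where the row before left it; what a row does not reach is not made up. A row lasts 1/10 s, in which the tool goes at most 50 mm and 8.59 degrees, less where a joint would pass 70% of its speed; a pose out of reach is approached as far as the arm can. A call is refused whole if a number of a shift passes 5 or a number of a turn 0.15, either way. A call with a gripper value outside its range is refused whole. The fingers move at their own pace and stop on an object; the grip force is fixed at half the most. Time passes only in rows, so rows that do not move let the fingers close. It gives the time, the measured TCP pose, the force, the opening and the grip force at its end, in the units of the state.
- env.observe(): the state, without advancing time (a new reading comes with each control period).
- env.grab_frame(name): name is "scene" or "side" or "wrist"; returns the picture (420x560x3 uint8, red, green, blue); there is no depth.
- env.get_calibration(name): a dict with "fx", "fy", "cx", "cy" (pixels), "rvec" (rotation vector, rad) and "tvec" (3), from world to camera coordinates, as OpenCV has them. Camera axes: x right, y down, z forward; pixel columns grow to the right and rows downward; lengths in m; the calibration is good to about 2 mm. A picture is of the moment at which its call begins: read the wrist's pose just before it. get_calibration takes no time and is no camera call; for the wrist camera it gives the pose at the moment of the call.
- env.sign_off(): hands the job in; it is judged then, once.
The state is a dict: "t": time; "joints": joint angles; "qvel": joint speeds; "effort": joint torques, N m; "position": TCP position; "tool_rot": TCP orientation; "contact_force": force on the tool from outside, world axes, zero at the start; "ft_torque": the same for the moment, N m; "opening": finger opening in m; "gripper_force": force on a finger pad.
Only numpy, scipy, OpenCV 4.12 (cv2) and the standard library are available. Lean on these libraries where they do the work, as an engineer would, in place of code of your own. Each camera call takes 0.05 s, during which the arm holds its last target. There are 200 camera calls.

## Working session

There is one attempt and no reset: what is moved stays moved. The work goes in short steps, Python scripts to look and compute and a tool call to move; the robot and the scene stay as the last step left them, time stands still between calls to the robot, and variables do not carry over. Pictures are saved under pics/ and viewed, at most 10 in all, crops included, and the job is handed in when it is done.

Besides the shell and the picture viewer there is one more tool, called after ">>>" by a JSON object that holds its "api" and its "payload". arm_command: Moves the arm, as the interface text tells. Its arguments: {"type":"object","properties":{"motion":{"type":"array"}},"required":["motion"]}

```bash
mkdir -p pics
cat > h.py <<'E'
import numpy as np, cv2
from bench import env
def save(n,f):
    im=env.grab_frame(n); cv2.imwrite('pics/'+f,im[:,:,::-1]); c=env.get_calibration(n); np.save('pics/'+f+'.npy',np.r_[c['fx'],c['fy'],c['cx'],c['cy'],np.ravel(c['rvec']),np.ravel(c['tvec'])]); return im
def cal(f): return np.load('pics/'+f+'.npy')
def p2w(c,u,v,z):
    R=cv2.Rodrigues(c[4:7])[0]; t=c[7:]; o=-R.T@t; d=R.T@np.array([(u-c[2])/c[0],(v-c[3])/c[1],1]); return o+d*(z-o[2])/d[2]
def w2p(c,P):
    R=cv2.Rodrigues(c[4:7])[0]; q=R@np.array(P)+c[7:]; return np.round([c[0]*q[0]/q[2]+c[2],c[1]*q[1]/q[2]+c[3]],1)
E
python3 - <<'E'
from h import *
a=save('scene','s0.png');b=save('side','d0.png');c=save('wrist','w0.png')
print(env.observe()['t'],a.shape)
for f in['s0.png','d0.png','w0.png']:print(cal(f).round(3))
E
```

```text
0.15 (420, 560, 3)
[ 4.39755e+02  4.39755e+02  2.78176e+02  2.13847e+02  1.83300e+00
  1.57300e+00 -7.14000e-01 -6.00000e-03 -2.69000e-01  1.53700e+00]
[ 3.96380e+02  3.96380e+02  2.77023e+02  2.11392e+02  4.40000e-01
 -2.54600e+00  1.47200e+00  4.55000e-01  2.08000e-01  6.33000e-01]
[ 3.02093e+02  3.02093e+02  2.76238e+02  2.07165e+02 -2.85700e+00
 -0.00000e+00  2.00000e-03 -5.49000e-01 -3.90000e-02  3.91000e-01]
```

View pics/s0.png

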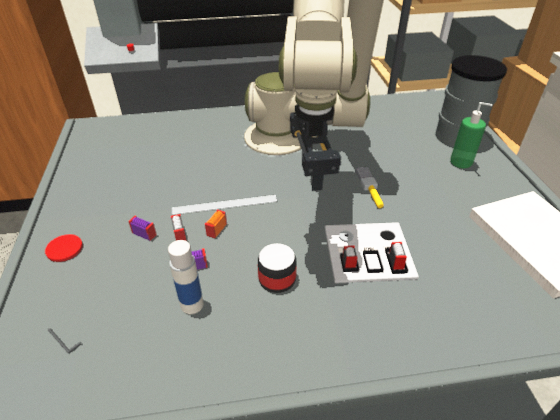

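View pics/w0.png

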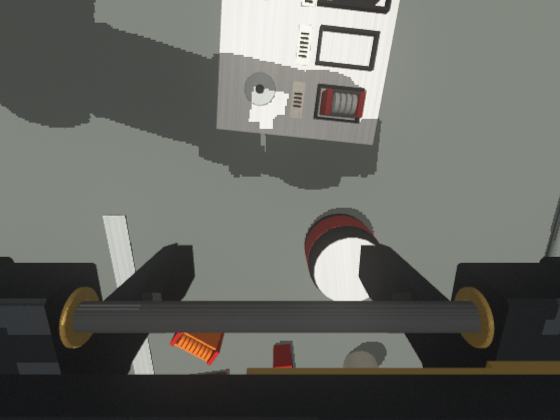

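The scene view shows the tray at (370,250). Three slots run along its far half: the short head at (350,258), an empty slot at (373,261), and the medium head misfiled at (398,256). The disc is near (345,236) and the pocket near (388,235).

Candidates for the long head:
- red/silver block at (178,228), my choice
- orange block at (216,223)
- purple block at (143,228)
- purple block at (200,260)

I'll check this with a close crop.

Run:
```python
from h import *
im=cv2.imread('pics/s0.png')
a=cv2.resize(im[205:275,120:235],None,fx=5,fy=5,interpolation=2)
b=cv2.resize(im[215:285,315:430],None,fx=5,fy=5,interpolation=2)
o=np.zeros((600,800,3),np.uint8)
o=np.vstack([a,b])[:, :]
o=cv2.resize(o,None,fx=.85,fy=.85);print(o.shape)
cv2.imwrite('pics/c0.png',o)
c=cal('s0.png')
for n,u,v,z in [('long',178,222,.048),('longb',178,235,0),('or',216,217,.048),('pu1',143,222,.048),('pu2',200,252,.048),('disc',345,236,.018),('pocket',388,235,.01),('short',350,248,.058),('med',398,245,.058),('tl',328,228,.01),('tr',403,224,.01),('bl',333,280,.01),('br',414,276,.01),('tin',277,255,.08),('can',180,248,.19),('brush',370,188,.02),('rul1',173,211,0),('rul2',277,200,0)]: print(n,p2w(c,u,v,z).round(3))
```

```text
(595, 489, 3)
long [ 0.444 -0.323  0.048]
longb [ 0.442 -0.331 -0.   ]
or [ 0.44  -0.224  0.048]
pu1 [ 0.43  -0.413  0.048]
pu2 [ 0.561 -0.268  0.048]
disc [0.533 0.102 0.018]
pocket [0.539 0.218 0.01 ]
short [0.613 0.09  0.058]
med [0.622 0.206 0.058]
tl [0.489 0.068 0.01 ]
tr [0.505 0.271 0.01 ]
bl [0.665 0.039 0.01 ]
br [0.683 0.233 0.01 ]
tin [ 0.629 -0.09   0.08 ]
can [ 0.681 -0.292  0.19 ]
brush [0.353 0.226 0.02 ]
rul1 [ 0.341 -0.347  0.   ]
rul2 [ 0.34  -0.048 -0.   ]
```

View pics/c0.png

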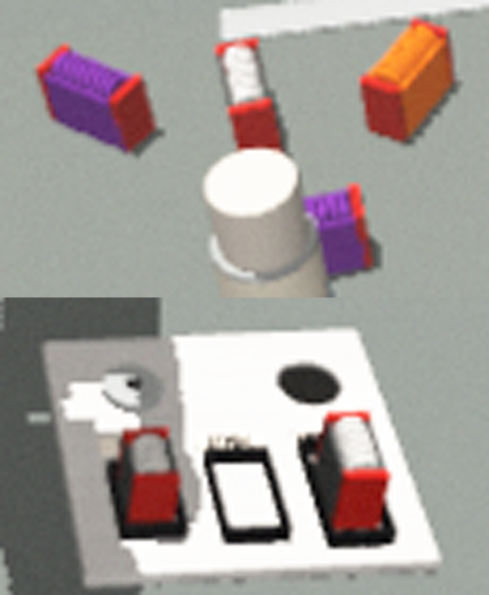

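The crop confirms the silver-wheeled head with red cheeks at scene (178,228) as the long head; the others are orange or purple. I'll move toward the tray for a close look.

>>> {"api": "arm_command", "payload": {"motion": [{"gripper":0,"translation":[2,3,0],"angular":[0,0,0]},{"gripper":0,"translation":[2,3,0],"angular":[0,0,0]},{"gripper":0,"translation":[0,1,0],"angular":[0,0,0]},{"gripper":0,"translation":[0,0,0],"angular":[0,0,0]},{"gripper":0,"translation":[0,0,0],"angular":[0,0,0]}]}}

```text
t: 0.65
position: [0.5895, 0.0694, 0.2386]
tool_rot: [[0.0, 1.0, -0.001], [1.0, -0.0, -0.0], [-0.0, -0.001, -1.0]]
contact_force: [-0.4, 0.2, 0.7]
opening: 0.088
gripper_force: 0.0
```

Run:
```python
from h import *
save('wrist','w1.png'); s=env.observe(); print(s['position'],s['tool_rot'].round(3) if hasattr(s['tool_rot'],'round') else s['tool_rot'])
im=cv2.imread('pics/w1.png'); cv2.imwrite('pics/w1v.png',cv2.resize(im[:280,80:480],None,fx=2,fy=2,interpolation=2))
```

```text
[0.58951715 0.06912048 0.23877425] [[ 0.001  1.    -0.   ]
 [ 1.    -0.001 -0.   ]
 [-0.    -0.    -1.   ]]
```

View pics/w1v.png

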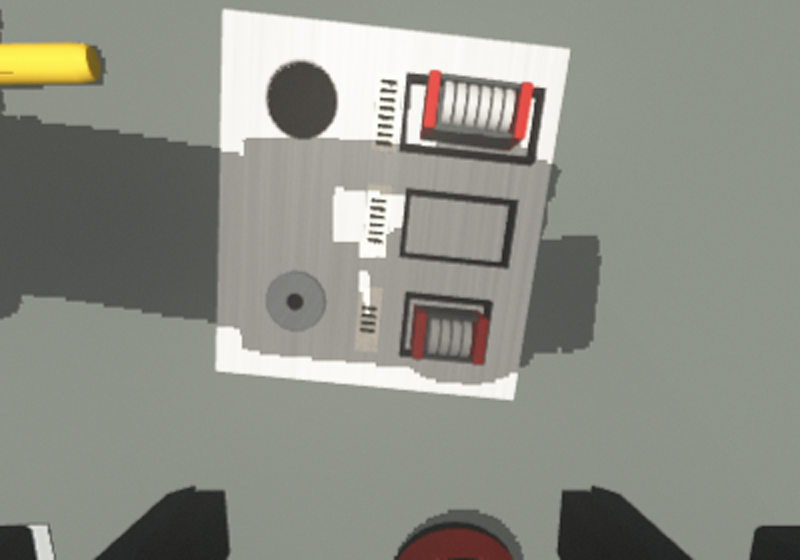

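The close view (pixels in the 2x crop) shows:
- tray corners at (222,9), (570,48), (514,401), (217,371)
- pocket at (302,99)
- disc at (296,301)
- medium head (6 wheels) with its top at about (478,104), in the 8-bar slot
- 6-bar slot empty at (459,228)
- short head home at (450,335)

```bash
cat > fit.py <<'E'
from h import *
from scipy.optimize import least_squares
c=cal('w1.png'); f=lambda u,v,z:p2w(c,80+u/2,v/2,z)
loc=[(-95,100),(95,100),(95,-100),(-95,-100),(-50,60)]; px=[(222,9),(570,48),(514,401),(217,371),(302,99)]
W=np.array([f(*p,.01)[:2] for p in px]); L=np.array(loc)/1000
T=lambda q,l:np.c_[l[:,0]*np.cos(q[2])-l[:,1]*np.sin(q[2]),l[:,0]*np.sin(q[2])+l[:,1]*np.cos(q[2])]+q[:2]
q=least_squares(lambda q:(T(q,L)-W).ravel(),[.58,.16,-.1]).x
if __name__=='__main__':
    print('tray',q.round(4),'res mm',((T(q,L)-W)*1000).round(1).tolist())
    print('slots s,m,l pocket',T(q,np.array([[.045,-.058],[.045,0],[.045,.058],[-.05,.06]])).round(4).tolist())
    print('empty slot frame',f(459,228,.022)); print('medium head top',f(478,104,.058),'disc',f(296,301,.018),'short',f(450,335,.058))
    e=f(524,109,.058)-f(433,99,.058); print('med yaw',np.arctan2(e[1],e[0]),np.linalg.norm(e))
E
python3 fit.py
```

```text
tray [ 0.582   0.1508 -0.0991] res mm [[0.7, -0.6], [-0.3, -0.6], [-0.5, 1.5], [0.1, 0.5], [0.0, -0.8]]
slots s,m,l pocket [[0.6211, 0.0886], [0.6268, 0.1463], [0.6325, 0.2041], [0.5382, 0.2155]]
empty slot frame [0.62727495 0.14668829 0.022     ]
medium head top [0.63108547 0.20440073 0.058     ] disc [0.53094744 0.10484866 0.018     ] short [0.62030462 0.09050471 0.058     ]
med yaw -0.09957537532375704 0.045113158307902176
```

>>> {"api": "arm_command", "payload": {"motion": [{"gripper":0,"translation":[1.15,3.5,0],"angular":[0,0,-0.1]},{"gripper":0,"translation":[1,4,0],"angular":[0,0,0]},{"gripper":0,"translation":[1,4,-2],"angular":[0,0,0]},{"gripper":0,"translation":[1,2,-3],"angular":[0,0,0]},{"gripper":0,"translation":[0,0,-4],"angular":[0,0,0]},{"gripper":0,"translation":[0,0,-4],"angular":[0,0,0]},{"gripper":0,"translation":[0,0,-3],"angular":[0,0,0]},{"gripper":0,"translation":[0,0,-2],"angular":[0,0,0]},{"gripper":0,"translation":[0,0,-2],"angular":[0,0,0]},{"gripper":0,"translation":[0,0,-1],"angular":[0,0,0]},{"gripper":0,"translation":[0,0,0],"angular":[0,0,0]},{"gripper":1,"translation":[0,0,0],"angular":[0,0,0]},{"gripper":1,"translation":[0,0,0],"angular":[0,0,0]},{"gripper":1,"translation":[0,0,0],"angular":[0,0,0]},{"gripper":1,"translation":[0,0,0],"angular":[0,0,0]},{"gripper":1,"translation":[0,0,0],"angular":[0,0,0]},{"gripper":1,"translation":[0,0,0],"angular":[0,0,0]}]}}

```text
t: 2.4
position: [0.6316, 0.205, 0.0291]
tool_rot: [[0.1, 0.995, 0.0], [0.995, -0.1, 0.0], [0.0, 0.0, -1.0]]
contact_force: [-1.6, -0.6, 2.2]
opening: 0.0516
gripper_force: 29.9
```

>>> {"api": "arm_command", "payload": {"motion": [{"gripper":1,"translation":[0,0,0.5],"angular":[0,0,0]},{"gripper":1,"translation":[0,0,1],"angular":[0,0,0]},{"gripper":1,"translation":[0,0,1.5],"angular":[0,0,0]},{"gripper":1,"translation":[-0.08,-0.85,0],"angular":[0,0,0]},{"gripper":1,"translation":[-0.2,-2,0],"angular":[0,0,0]},{"gripper":1,"translation":[-0.2,-2,0],"angular":[0,0,0]},{"gripper":1,"translation":[0,-1,-0.5],"angular":[0,0,0]},{"gripper":1,"translation":[0,0,-0.7],"angular":[0,0,0]},{"gripper":1,"translation":[0,0,0],"angular":[0,0,0]},{"gripper":1,"translation":[0,0,0],"angular":[0,0,0]}]}}

```text
t: 3.4
position: [0.6265, 0.1472, 0.0462]
tool_rot: [[0.099, 0.995, -0.001], [0.995, -0.099, 0.0], [0.0, -0.001, -1.0]]
contact_force: [0.4, -0.6, -2.9]
opening: 0.0519
gripper_force: 29.9
```

Run:
```python
from h import *
save('wrist','w2.png');save('side','d2.png'); save('scene','s2.png')
a=cv2.imread('pics/w2.png');b=cv2.imread('pics/d2.png')
cv2.imwrite('pics/v2.png',np.vstack([cv2.resize(a,(400,300)),cv2.resize(b,(400,300))])); cv2.imwrite('pics/v2.png',np.hstack([cv2.resize(a,(400,300)),cv2.resize(b,(400,300))]))
```

```text
(no output)
```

View pics/v2.png

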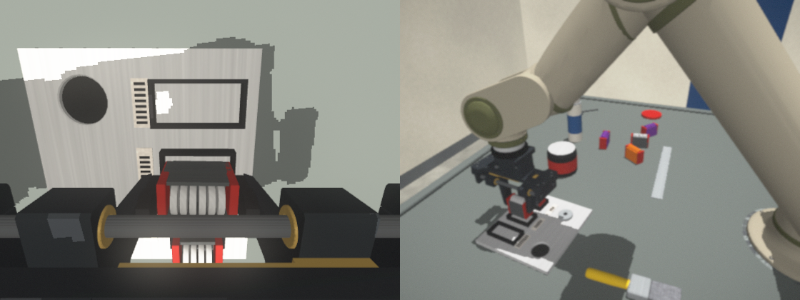

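Left (wrist): the held head at (198,200) is centred in x over the 6-bar slot, whose rear wall spans (160–236,155). Right (side): the long head and its look-alikes are undisturbed. Lowering now.

>>> {"api": "arm_command", "payload": {"motion": [{"gripper":1,"translation":[0,0,-0.4],"angular":[0,0,0]},{"gripper":1,"translation":[0,0,-0.4],"angular":[0,0,0]},{"gripper":1,"translation":[0,0,-0.4],"angular":[0,0,0]},{"gripper":1,"translation":[0,0,-0.3],"angular":[0,0,0]},{"gripper":1,"translation":[0,0,-0.2],"angular":[0,0,0]},{"gripper":1,"translation":[0,0,0],"angular":[0,0,0]},{"gripper":1,"translation":[0,0,0],"angular":[0,0,0]}]}}

```text
t: 4.25
position: [0.6267, 0.1465, 0.0298]
tool_rot: [[0.1, 0.995, 0.0], [0.995, -0.1, 0.0], [0.0, 0.0, -1.0]]
contact_force: [-0.1, 0.2, -3.2]
opening: 0.0514
gripper_force: 29.9
```

>>> {"api": "arm_command", "payload": {"motion": [{"gripper":1,"translation":[0,0,-0.1],"angular":[0,0,0]},{"gripper":1,"translation":[0,0,0],"angular":[0,0,0]},{"gripper":0,"translation":[0,0,0],"angular":[0,0,0]},{"gripper":0,"translation":[0,0,0],"angular":[0,0,0]},{"gripper":0,"translation":[0,0,0],"angular":[0,0,0]},{"gripper":0,"translation":[0,0,0],"angular":[0,0,0]},{"gripper":0,"translation":[0,0,2],"angular":[0,0,0]},{"gripper":0,"translation":[0,0,5],"angular":[0,0,0]},{"gripper":0,"translation":[0,0,5],"angular":[0,0,0]},{"gripper":0,"translation":[0,0,5],"angular":[0,0,0]},{"gripper":0,"translation":[0,0,4],"angular":[0,0,0]}]}}

```text
t: 5.35
position: [0.6267, 0.1465, 0.2422]
tool_rot: [[0.1, 0.995, 0.003], [0.995, -0.1, 0.0], [0.0, 0.003, -1.0]]
contact_force: [0.7, -0.8, -0.2]
opening: 0.0881
gripper_force: 0.0
```

>>> {"api": "arm_command", "payload": {"motion": [{"gripper":0,"translation":[-1.3,-4,0],"angular":[0,0,0]},{"gripper":0,"translation":[-1.4,-4.2,0],"angular":[0,0,0]},{"gripper":0,"translation":[-1.4,-4.2,0],"angular":[0,0,0]},{"gripper":0,"translation":[-1.4,-4.2,0],"angular":[0,0,0]},{"gripper":0,"translation":[-1.4,-4.2,0],"angular":[0,0,0]},{"gripper":0,"translation":[-1.4,-4.2,0],"angular":[0,0,0]},{"gripper":0,"translation":[-1.4,-4.2,0],"angular":[0,0,0]},{"gripper":0,"translation":[-1.4,-4.2,0],"angular":[0,0,0]},{"gripper":0,"translation":[-1.4,-4.2,0],"angular":[0,0,0]},{"gripper":0,"translation":[-1.4,-4.2,0],"angular":[0,0,0]},{"gripper":0,"translation":[-1.4,-4.2,0],"angular":[0,0,0]},{"gripper":0,"translation":[-1.4,-4.2,0],"angular":[0,0,0]},{"gripper":0,"translation":[-1.4,-4.2,0],"angular":[0,0,0]},{"gripper":0,"translation":[0,0,0],"angular":[0,0,0]},{"gripper":0,"translation":[0,0,0],"angular":[0,0,0]}]}}

```text
t: 6.85
position: [0.4453, -0.3979, 0.2384]
tool_rot: [[0.101, 0.995, -0.0], [0.995, -0.101, 0.001], [0.001, -0.0, -1.0]]
contact_force: [0.4, -0.2, 0.2]
opening: 0.088
gripper_force: 0.0
```

Run:
```python
from h import *
save('wrist','w3.png');print(env.observe()['position'])
im=cv2.imread('pics/w3.png'); cv2.imwrite('pics/w3v.png',cv2.resize(im[:280,80:480],None,fx=2,fy=2,interpolation=2))
```

```text
[ 0.44576738 -0.39694273  0.23866946]
```

View pics/w3v.png

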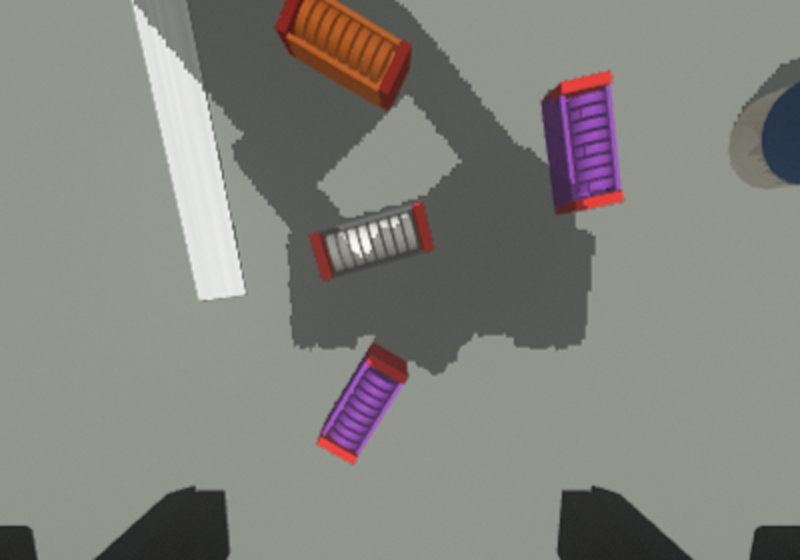

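The view shows the silver eight-wheel head with its top centred at (372,241), between cheeks at (320,257) and (424,226). Purple blocks at (362,405) and (585,145), orange at (345,45) and the ruler end at (222,298) are all clear of the end grasp.

Run:
```python
from h import *
c=cal('w3.png'); f=lambda u,v,z:p2w(c,80+u/2,v/2,z)
s=env.observe();P=f(372,241,.048);print(P,(P-s['position'])*100)
e=f(424,226,.048)-f(320,257,.048);print(np.arctan2(e[1],e[0]),np.linalg.norm(e))
print('purple',f(380,375,.048),f(585,145,.048),'ruler end',f(222,298,0))
```

```text
[ 0.44137024 -0.3255559   0.048     ] [ -0.43971455   7.13868317 -19.06694646]
0.1783936984065938 0.058298018428056236
purple [ 0.43787585 -0.39918526  0.048     ] [ 0.55575857 -0.2892503   0.048     ] ruler end [ 0.34199016 -0.35048687  0.        ]
```

>>> {"api": "arm_command", "payload": {"motion": [{"gripper":0,"translation":[-0.44,3.14,0],"angular":[0,0,0.14]},{"gripper":0,"translation":[0,4,0],"angular":[0,0,0.14]},{"gripper":0,"translation":[0,0,-4],"angular":[0,0,0]},{"gripper":0,"translation":[0,0,-4],"angular":[0,0,0]},{"gripper":0,"translation":[0,0,-4],"angular":[0,0,0]},{"gripper":0,"translation":[0,0,-4],"angular":[0,0,0]},{"gripper":0,"translation":[0,0,-3],"angular":[0,0,0]},{"gripper":0,"translation":[0,0,-2],"angular":[0,0,0]},{"gripper":0,"translation":[0,0,-1],"angular":[0,0,0]},{"gripper":0,"translation":[0,0,0],"angular":[0,0,0]},{"gripper":1,"translation":[0,0,0],"angular":[0,0,0]},{"gripper":1,"translation":[0,0,0],"angular":[0,0,0]},{"gripper":1,"translation":[0,0,0],"angular":[0,0,0]},{"gripper":1,"translation":[0,0,0],"angular":[0,0,0]},{"gripper":1,"translation":[0,0,0],"angular":[0,0,0]}]}}

```text
t: 8.4
position: [0.4415, -0.3264, 0.0196]
tool_rot: [[-0.179, 0.984, 0.001], [0.984, 0.179, -0.001], [-0.001, 0.001, -1.0]]
contact_force: [-0.4, 1.3, 7.1]
opening: 0.064
gripper_force: 30.0
```

>>> {"api": "arm_command", "payload": {"motion": [{"gripper":1,"translation":[0,0,0.5],"angular":[0,0,0]},{"gripper":1,"translation":[0,0,1.5],"angular":[0,0,0]},{"gripper":1,"translation":[0,0,3],"angular":[0,0,0]},{"gripper":1,"translation":[0,0,4],"angular":[0,0,0]},{"gripper":1,"translation":[0,0,3],"angular":[0,0,0]},{"gripper":1,"translation":[0,0,2],"angular":[0,0,0]},{"gripper":1,"translation":[0,0,0],"angular":[0,0,0]}]}}

```text
t: 9.1
position: [0.4419, -0.3267, 0.1612]
tool_rot: [[-0.179, 0.984, 0.003], [0.984, 0.179, -0.004], [-0.004, 0.003, -1.0]]
contact_force: [-0.2, -0.4, -2.7]
opening: 0.0635
gripper_force: 30.0
```

>>> {"api": "arm_command", "payload": {"motion": [{"gripper":1,"translation":[0.7,2,0],"angular":[0,0,-0.05]},{"gripper":1,"translation":[1.4,4,0],"angular":[0,0,-0.05]},{"gripper":1,"translation":[1.4,4,0],"angular":[0,0,-0.05]},{"gripper":1,"translation":[1.4,4,0],"angular":[0,0,-0.05]},{"gripper":1,"translation":[1.4,4,0],"angular":[0,0,-0.05]},{"gripper":1,"translation":[1.4,4,0],"angular":[0,0,-0.03]},{"gripper":1,"translation":[1.4,4,0],"angular":[0,0,0]},{"gripper":1,"translation":[1.4,4,0],"angular":[0,0,0]},{"gripper":1,"translation":[1.4,4,0],"angular":[0,0,0]},{"gripper":1,"translation":[1.4,4,0],"angular":[0,0,0]},{"gripper":1,"translation":[1.4,4,0],"angular":[0,0,0]},{"gripper":1,"translation":[1.4,4,0],"angular":[0,0,0]},{"gripper":1,"translation":[1.4,4,0],"angular":[0,0,0]},{"gripper":1,"translation":[1.0,2.0,0],"angular":[0,0,0]},{"gripper":1,"translation":[0.6,1.0,0],"angular":[0,0,0]},{"gripper":1,"translation":[0,0,0],"angular":[0,0,0]},{"gripper":1,"translation":[0,0,0],"angular":[0,0,0]}]}}

```text
t: 10.8
position: [0.6319, 0.2028, 0.1579]
tool_rot: [[0.101, 0.995, -0.002], [0.995, -0.101, -0.001], [-0.001, -0.002, -1.0]]
contact_force: [-0.5, -0.8, -1.9]
opening: 0.064
gripper_force: 30.0
```

>>> {"api": "arm_command", "payload": {"motion": [{"gripper":1,"translation":[0.05,0.05,-3],"angular":[0,0,0]},{"gripper":1,"translation":[0,0,-4],"angular":[0,0,0]},{"gripper":1,"translation":[0,0,-3],"angular":[0,0,0]},{"gripper":1,"translation":[0,0,-1],"angular":[0,0,0]},{"gripper":1,"translation":[0,0,-0.2],"angular":[0,0,0]},{"gripper":1,"translation":[0,0,0],"angular":[0,0,0]},{"gripper":1,"translation":[0,0,0],"angular":[0,0,0]}]}}

```text
t: 11.5
position: [0.6337, 0.2043, 0.0487]
tool_rot: [[0.1, 0.995, 0.003], [0.995, -0.1, 0.0], [0.001, 0.003, -1.0]]
contact_force: [-0.1, 0.6, -1.8]
opening: 0.0639
gripper_force: 30.0
```

Run:
```python
from h import *
save('wrist','w4.png');save('side','d4.png');print(env.observe()['position'])
a=cv2.imread('pics/w4.png')[160:400,150:430];b=cv2.imread('pics/d4.png')[250:400,60:310]
cv2.imwrite('pics/v4.png',np.hstack([cv2.resize(a,(400,343)),cv2.resize(b,(400,240),interpolation=2) if 0 else cv2.copyMakeBorder(cv2.resize(b,(400,240)),0,103,0,0,0)]))
```

```text
[0.63338202 0.20442232 0.04824247]
```

View pics/v4.png

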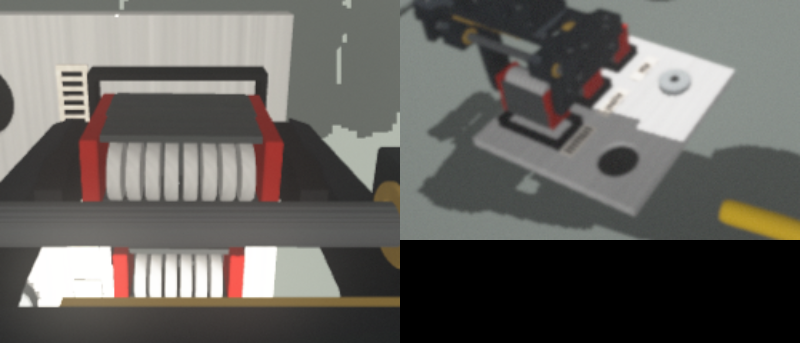

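The wrist view shows the held eight-wheel head at (180,150) centred over the 8-bar slot, whose outer wall spans (88–268,75). The side view shows its base just above the frame at (540,125). Now a small correction, then lower.

>>> {"api": "arm_command", "payload": {"motion": [{"gripper":1,"translation":[-0.07,-0.1,-0.3],"angular":[0,0,0]},{"gripper":1,"translation":[0,0,-0.4],"angular":[0,0,0]},{"gripper":1,"translation":[0,0,-0.4],"angular":[0,0,0]},{"gripper":1,"translation":[0,0,-0.3],"angular":[0,0,0]},{"gripper":1,"translation":[0,0,-0.2],"angular":[0,0,0]},{"gripper":1,"translation":[0,0,-0.1],"angular":[0,0,0]},{"gripper":1,"translation":[0,0,0],"angular":[0,0,0]},{"gripper":1,"translation":[0,0,0],"angular":[0,0,0]}]}}

```text
t: 12.4
position: [0.6322, 0.2034, 0.0298]
tool_rot: [[0.1, 0.995, 0.0], [0.995, -0.1, 0.0], [0.0, 0.0, -1.0]]
contact_force: [1.2, 0.4, -3.0]
opening: 0.064
gripper_force: 30.0
```

>>> {"api": "arm_command", "payload": {"motion": [{"gripper":1,"translation":[0,0,-0.1],"angular":[0,0,0]},{"gripper":1,"translation":[0,0,0],"angular":[0,0,0]},{"gripper":0,"translation":[0,0,0],"angular":[0,0,0]},{"gripper":0,"translation":[0,0,0],"angular":[0,0,0]},{"gripper":0,"translation":[0,0,0],"angular":[0,0,0]},{"gripper":0,"translation":[0,0,2],"angular":[0,0,0]},{"gripper":0,"translation":[0,0,5],"angular":[0,0,0]},{"gripper":0,"translation":[0,0,5],"angular":[0,0,0]},{"gripper":0.4,"translation":[-3.1,-3.9,2],"angular":[0,0,0]},{"gripper":0.4,"translation":[-3,-4,2],"angular":[0,0,0]},{"gripper":0.4,"translation":[-3,-4,2],"angular":[0,0,0]},{"gripper":0.4,"translation":[-1,-4,2],"angular":[0,0,0]},{"gripper":0.4,"translation":[0,-3,1],"angular":[0,0,0]},{"gripper":0.4,"translation":[0,0,0],"angular":[0,0,0]},{"gripper":0.4,"translation":[0,0,0],"angular":[0,0,0]}]}}

```text
t: 13.9
position: [0.5375, 0.0226, 0.2344]
tool_rot: [[0.101, 0.995, 0.0], [0.995, -0.101, 0.0], [0.0, 0.0, -1.0]]
contact_force: [1.5, 0.3, -0.0]
opening: 0.0528
gripper_force: 0.0
```

Run:
```python
from h import *
save('wrist','w5.png');print(env.observe()['position'])
im=cv2.imread('pics/w5.png'); cv2.imwrite('pics/w5v.png',cv2.resize(im[:280,80:480],None,fx=2,fy=2,interpolation=2))
```

```text
[0.53741512 0.02330904 0.23406017]
```

View pics/w5v.png

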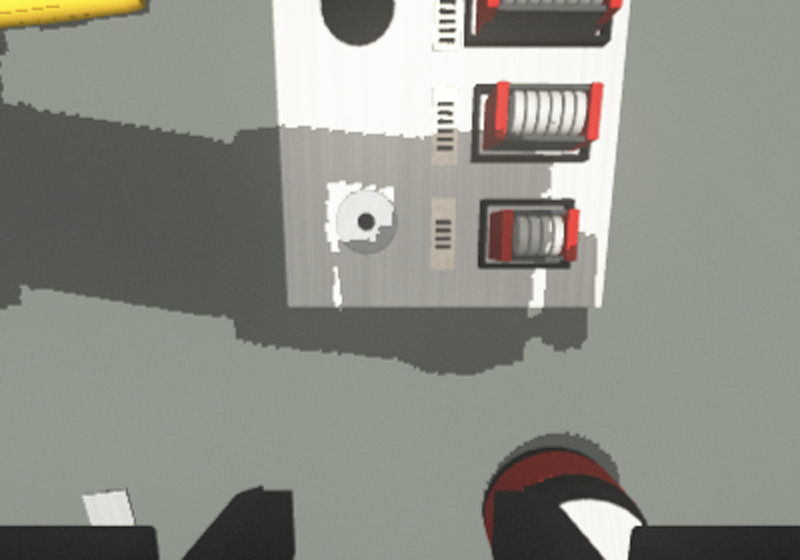

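The long and medium heads now stand in their 8- and 6-bar slots at (545,15) and (545,120), and the short head is home at (530,235). The disc is at (367,222) and the pocket at about (358,10).

Run:
```python
from h import *
c=cal('w5.png'); f=lambda u,v,z:p2w(c,80+u/2,v/2,z)
s=env.observe()['position'];d=f(367,222,.018);p=f(358,9,.01);print(d,p,(d-s)*100,(p-d)*100)
```

```text
[0.53031202 0.10534259 0.018     ] [0.5373232  0.21401919 0.01      ] [ -0.71030998   8.20335464 -21.60601715] [ 0.7011185  10.86766004 -0.8       ]
```

>>> {"api": "arm_command", "payload": {"motion": [{"gripper":0.4,"translation":[-0.4,4.2,0],"angular":[0,0,0]},{"gripper":0.4,"translation":[-0.3,4,0],"angular":[0,0,0]},{"gripper":0.4,"translation":[0,0,-5],"angular":[0,0,0]},{"gripper":0.4,"translation":[0,0,-5],"angular":[0,0,0]},{"gripper":0.4,"translation":[0,0,-5],"angular":[0,0,0]},{"gripper":0.4,"translation":[0,0,-3],"angular":[0,0,0]},{"gripper":0.4,"translation":[0,0,-2],"angular":[0,0,0]},{"gripper":0.4,"translation":[0,0,-1],"angular":[0,0,0]},{"gripper":0.4,"translation":[0,0,-0.5],"angular":[0,0,0]},{"gripper":0.4,"translation":[0,0,0],"angular":[0,0,0]},{"gripper":0.4,"translation":[0,0,0],"angular":[0,0,0]}]}}

```text
t: 15.05
position: [0.531, 0.105, 0.0204]
tool_rot: [[0.099, 0.995, 0.002], [0.995, -0.099, -0.0], [0.0, 0.002, -1.0]]
contact_force: [0.5, -0.8, 0.3]
opening: 0.0529
gripper_force: 0.0
```

>>> {"api": "arm_command", "payload": {"motion": [{"gripper":0.4,"translation":[0,0,-0.4],"angular":[0,0,0]},{"gripper":0.4,"translation":[0,0,-0.3],"angular":[0,0,0]},{"gripper":0.4,"translation":[0,0,0],"angular":[0,0,0]},{"gripper":0.5,"translation":[0,0,0],"angular":[0,0,0]},{"gripper":0.57,"translation":[0,0,0],"angular":[0,0,0]},{"gripper":0.65,"translation":[0,0,0],"angular":[0,0,0]},{"gripper":0.65,"translation":[0,0,0],"angular":[0,0,0]}]}}

```text
t: 15.75
position: [0.5306, 0.1048, 0.0126]
tool_rot: [[0.1, 0.995, 0.0], [0.995, -0.1, -0.0], [-0.0, 0.0, -1.0]]
contact_force: [-0.7, -0.5, -0.1]
opening: 0.0337
gripper_force: 30.0
```

The opening is 34 mm where I expected 36 mm, so I'll take a look.

Run:
```python
from h import *
save('wrist','w6.png');save('side','d6.png');save('scene','s6.png')
c=cal('d6.png');print(w2p(c,[.5306,.1048,.014]));u,v=w2p(c,[.5306,.1048,.014]).astype(int)
b=cv2.imread('pics/d6.png')[v-60:v+60,u-80:u+80];c=cal('s6.png');u,v=w2p(c,[.5306,.1048,.014]).astype(int)
a=cv2.imread('pics/s6.png')[v-40:v+40,u-50:u+50]
cv2.imwrite('pics/v6.png',np.hstack([cv2.resize(b,(400,300),interpolation=2),cv2.resize(a,(375,300),interpolation=2)]))
cv2.imwrite('pics/v6.png',np.vstack([cv2.imread('pics/v6.png'),np.pad(cv2.resize(cv2.imread('pics/w6.png'),(400,300)),((0,0),(0,375),(0,0)))]))
```

```text
[231.2 300.1]
```

View pics/v6.png

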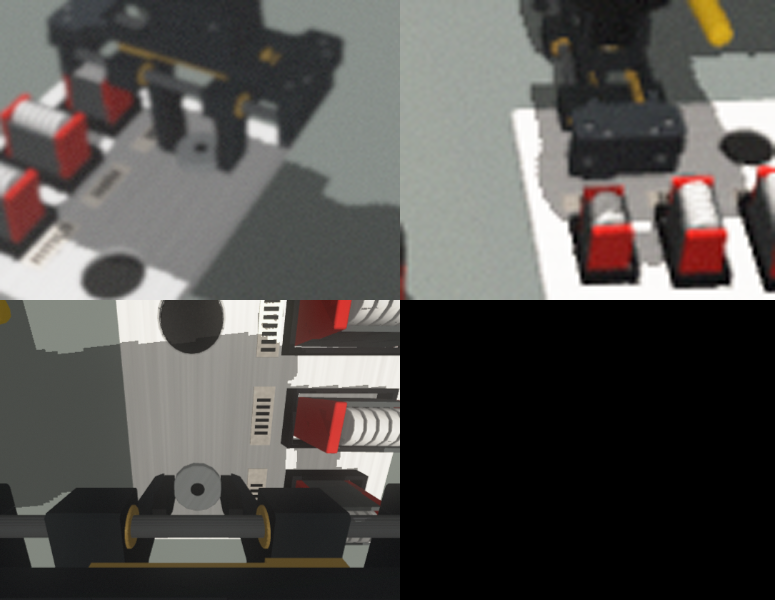

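The fingers hold the disc, which lies flat and still sits at wrist-panel (197,488), possibly ahead of the pads. I'll compute its offset.

Run:
```python
from h import *
c=cal('w6.png');print(p2w(c,197.5*1.4,188.5*1.4,.018),p2w(c,197.5*1.4,188.5*1.4,.022))
print('pocket',p2w(c,191.5*1.4,17*1.4,.01), 'disc at .1048 would be',w2p(c,[.5306,.1048,.018])/1.4)
im=cv2.imread('pics/w6.png');cv2.imwrite('pics/x.png',im)
for v in range(215,300,4): print(v,im[v,276].tolist(),end=' ')
```

```text
[0.53035487 0.10506856 0.018     ] [0.53055499 0.10709102 0.022     ]
pocket [0.53783698 0.21683916 0.01      ] disc at .1048 would be [197.85714286 188.78571429]
215 [136, 141, 143] 219 [136, 142, 144] 223 [136, 141, 143] 227 [127, 131, 134] 231 [87, 90, 89] 235 [114, 117, 115] 239 [114, 117, 116] 243 [114, 117, 115] 247 [113, 116, 113] 251 [112, 115, 114] 255 [104, 108, 107] 259 [36, 38, 37] 263 [36, 36, 38] 267 [36, 37, 38] 271 [35, 35, 36] 275 [110, 113, 111] 279 [110, 113, 111] 283 [109, 113, 112] 287 [109, 113, 110] 291 [109, 112, 111] 295 [123, 129, 130] 299 [130, 136, 137]
```

The disc is centred between the pads and flat. Sliding it along the deck to the pocket.

>>> {"api": "arm_command", "payload": {"motion": [{"gripper":0.65,"translation":[0.05,1,0],"angular":[0,0,0]},{"gripper":0.65,"translation":[0.1,1.5,0],"angular":[0,0,0]},{"gripper":0.65,"translation":[0.1,1.5,0],"angular":[0,0,0]},{"gripper":0.65,"translation":[0.1,1.5,0],"angular":[0,0,0]},{"gripper":0.65,"translation":[0.1,1.5,0],"angular":[0,0,0]},{"gripper":0.65,"translation":[0.1,1.5,0],"angular":[0,0,0]},{"gripper":0.65,"translation":[0.1,1.5,0],"angular":[0,0,0]},{"gripper":0.65,"translation":[0.1,1.05,0],"angular":[0,0,0]},{"gripper":0.65,"translation":[0,0,0],"angular":[0,0,0]},{"gripper":0.65,"translation":[0,0,0],"angular":[0,0,0]}]}}

```text
t: 16.9
position: [0.5378, 0.2154, 0.0122]
tool_rot: [[0.099, 0.995, -0.001], [0.995, -0.099, -0.0], [-0.0, -0.001, -1.0]]
contact_force: [-0.4, 0.3, -0.5]
opening: 0.0336
gripper_force: 30.0
```

Run:
```python
from h import *
im=save('wrist','w7.png');print(env.observe()['position'])
cv2.imwrite('pics/w7v.png',cv2.resize(im[200:320,180:380,::-1],None,fx=4,fy=4,interpolation=2))
```

```text
[0.53782097 0.21505654 0.01225491]
```

View pics/w7v.png

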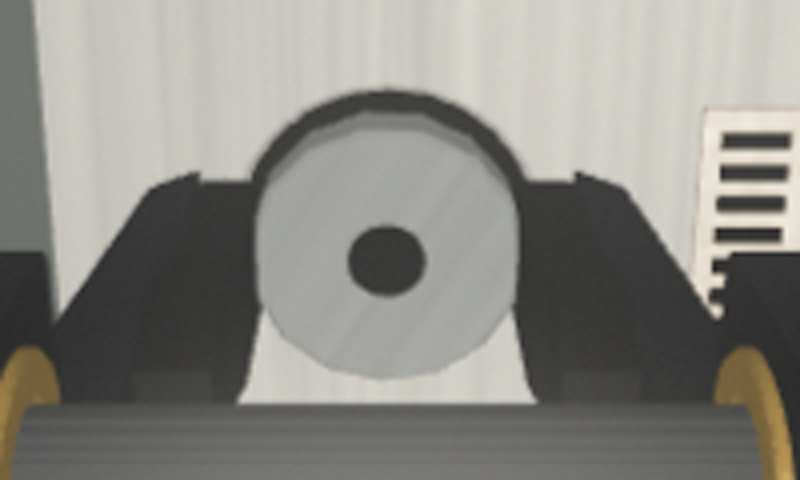

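The disc at (387,260) is over the pocket, whose far edge shows as a dark crescent at (390,90). Checking the centring numerically.

Run:
```python
from h import *
c=cal('w7.png');g=lambda u,v,z:p2w(c,180+u/4,200+v/4,z).round(4)[:2]
print('pocket far',g(388,88,.01),'disc centre',g(387,261,.018),'disc far top/bottom',g(388,128,.018),g(388,112,.012),'disc near',g(388,380,.018))
```

```text
pocket far [0.5399 0.2355] disc centre [0.5377 0.2147] disc far top/bottom [0.5396 0.233 ] [0.5396 0.2329] disc near [0.5361 0.1973]
```

>>> {"api": "arm_command", "payload": {"motion": [{"gripper":0.65,"translation":[0,0.06,0],"angular":[0,0,0]},{"gripper":0.65,"translation":[0,0,0],"angular":[0,0,0]},{"gripper":0.5,"translation":[0,0,0],"angular":[0,0,0]},{"gripper":0.45,"translation":[0,0,0],"angular":[0,0,0]},{"gripper":0.45,"translation":[0,0,0],"angular":[0,0,0]},{"gripper":0.45,"translation":[0,0,0],"angular":[0,0,0]}]}}

```text
t: 17.55
position: [0.538, 0.2159, 0.0126]
tool_rot: [[0.1, 0.995, 0.0], [0.995, -0.1, 0.0], [0.0, 0.0, -1.0]]
contact_force: [-0.2, 0.3, -0.1]
opening: 0.0487
gripper_force: 0.0
```

Run:
```python
from h import *
im=save('wrist','w8.png');print(env.observe()['position'],env.observe()['opening'])
g=cv2.cvtColor(im,cv2.COLOR_RGB2GRAY);g0=cv2.cvtColor(cv2.imread('pics/w7.png'),cv2.COLOR_BGR2GRAY)
for G in(g0,g):
    print(G[215:305:2,277].tolist())
    m=(G[240:300,240:320]<90).astype(np.uint8);n,l,s,cc=cv2.connectedComponentsWithStats(m)
    print([(s[i].tolist(),(cc[i]+[240,240]).round(1).tolist()) for i in range(1,n) if 30<s[i][4]<600])
c=cal('w8.png')
for z in(.009,.013,.018):print(z,w2p(c,[.538,.2157,z]),w2p(c,[.538,.2157+.018,z]),w2p(c,[.538,.2157-.018,z]))
```

```text
[0.53803041 0.21588246 0.01255453] 0.04851753382981695
[203, 203, 203, 174, 65, 63, 75, 125, 127, 161, 165, 166, 167, 166, 165, 164, 165, 166, 165, 164, 154, 58, 57, 57, 59, 58, 58, 58, 58, 79, 166, 165, 163, 164, 165, 165, 163, 163, 165, 164, 206, 207, 207, 109, 96]
[([0, 0, 10, 57, 220], [242.0, 264.4]), ([63, 0, 17, 60, 570], [314.0, 269.6]), ([27, 17, 19, 17, 254], [276.1, 264.8])]
[197, 197, 196, 189, 82, 89, 122, 135, 158, 160, 162, 162, 162, 161, 161, 160, 161, 160, 159, 72, 58, 58, 58, 58, 58, 59, 59, 80, 162, 159, 160, 160, 160, 159, 158, 157, 161, 162, 193, 199, 200, 201, 201, 107, 95]
[([1, 0, 7, 25, 68], [243.3, 249.3]), ([65, 0, 7, 18, 46], [308.8, 247.4]), ([28, 13, 18, 17, 242], [276.3, 260.9])]
0.009 [276.9 257.1] [273.6 226.2] [280.1 286.2]
0.013 [277.  260.4] [273.5 228.8] [280.2 290.1]
0.018 [277.  264.7] [273.4 232.3] [280.3 295.2]
```

The disc's hole moved from row 264.8 to 260.9, which matches a top at z = 13 mm, so it has dropped home. Retreating straight up.

>>> {"api": "arm_command", "payload": {"motion": [{"gripper":0.45,"translation":[0,0,1],"angular":[0,0,0]},{"gripper":0.45,"translation":[0,0,3],"angular":[0,0,0]},{"gripper":0.45,"translation":[0,0,5],"angular":[0,0,0]},{"gripper":0.45,"translation":[0,0,5],"angular":[0,0,0]},{"gripper":0.45,"translation":[0,0,5],"angular":[0,0,0]},{"gripper":0.45,"translation":[0,-4,3],"angular":[0,0,0]},{"gripper":0.45,"translation":[0,-4,0],"angular":[0,0,0]},{"gripper":0.45,"translation":[0,-2,0],"angular":[0,0,0]},{"gripper":0.45,"translation":[0,0,0],"angular":[0,0,0]},{"gripper":0.45,"translation":[0,0,0],"angular":[0,0,0]},{"gripper":0.45,"translation":[0,0,0],"angular":[0,0,0]}]}}

```text
t: 18.7
position: [0.5379, 0.1168, 0.2326]
tool_rot: [[0.099, 0.995, -0.0], [0.995, -0.099, 0.0], [0.0, -0.0, -1.0]]
contact_force: [-0.0, -0.1, 0.2]
opening: 0.0484
gripper_force: 0.0
```

Run:
```python
from h import *
im=save('wrist','w9.png');c=cal('w9.png')
u,v=w2p(c,[.538,.2157,.013]);print(u,v);U,V=int(u),int(v)
g=cv2.cvtColor(im,cv2.COLOR_RGB2GRAY)
m=(g[V-14:V+15,U-14:U+15]<90).astype(np.uint8);n,l,s,cc=cv2.connectedComponentsWithStats(m)
print([(s[i].tolist(),p2w(c,*(cc[i]+[U-14,V-14]),.013).round(4).tolist()) for i in range(1,n) if s[i][4]>5])
# red cheek centroids at heads' tops
hsv=cv2.cvtColor(im,cv2.COLOR_RGB2HSV);r=(((hsv[...,0]<8)|(hsv[...,0]>172))&(hsv[...,1]>150)&(hsv[...,2]>60)).astype(np.uint8)
n,l,s,cc=cv2.connectedComponentsWithStats(r)
print([(s[i][4],p2w(c,*cc[i],.05).round(4)[:2].tolist()) for i in range(1,n) if s[i][4]>30])
```

```text
268.3 95.1
[([0, 0, 5, 6, 9], [0.5253, 0.2298, 0.013]), ([24, 0, 5, 6, 7], [0.5526, 0.2265, 0.013]), ([10, 10, 9, 9, 57], [0.5376, 0.2162, 0.013]), ([22, 21, 7, 8, 15], [0.5495, 0.2024, 0.013])]
[(np.int32(87), [0.6034, 0.2064]), (np.int32(134), [0.6615, 0.2009]), (np.int32(52), [0.6046, 0.1539]), (np.int32(87), [0.6378, 0.0865]), (np.int32(91), [0.6038, 0.0879])]
```

```bash
python3 -c "
from bench import env
print(env.sign_off())"
```

```text
the job is handed in; nothing more can be done
None
```

I handed the job in at about 19 s of the 70 s limit; no verdict came back. By the last camera checks, the medium and long heads stand in their own slots, the short head is still in its slot, and the disc has dropped flat into its pocket. I didn't re-check the ink tin, spray can, ruler and brush at the end, but no move was planned near them.

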